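# Bring the weld bay up in its safe order

### The job

Switch the weld bay on in its safe order with light fingertip taps: press the blue button (fume fan), then the yellow one (shielding gas), then the green one (welding power), each about half-way in, where it stays. Do not press a button before its turn, and press gently so that the loose switch boxes are neither struck hard, pushed about nor lifted. Leave the red stop button and the pipe piece, hammer and magnet on the bench alone, and finish clear of everything.

Things in the scene. Friction and masses are not known exactly. Their poses are not given: they have to be found in the camera images.
- blue_top (a point): Centre of the top face of the blue push-button cap (fume extraction fan): a flat, level disc 42 mm across and 16 mm thick, on a thin stem above its station. It stands 97 mm above the bench when fully out and goes down with the cap.
- blue_button (a joint): How far the blue cap is pushed straight down, m: 0 fully out, 0.014 against its hard stop; starts at 0 to 0.0015. It takes about 3.5 N to start it, rising by 0.22 N per mm (about 5 N half-way), and it stays where it is left. Pressed from 0.005 on (goal depth about half-way, 7 mm).
- blue_station: Loose grey switch box, 0.6 to 1.2 kg, 80 x 80 mm and 60 mm high, standing on the bench on rubber, that carries the blue button at its centre and a blue plate on its front and back. Origin at the centre of its underside, z up.
- yellow_top (a point): Centre of the top face of the yellow push-button cap (shielding gas): a flat, level disc 42 mm across and 16 mm thick, on a thin stem above its station. It stands 97 mm above the bench when fully out and goes down with the cap.
- yellow_button (a joint): How far the yellow cap is pushed straight down, m: 0 fully out, 0.014 against its hard stop; starts at 0 to 0.0015. It takes about 3.5 N to start it, rising by 0.22 N per mm (about 5 N half-way), and it stays where it is left. Pressed from 0.005 on (goal depth about half-way, 7 mm).
- yellow_station: Loose grey switch box, 0.6 to 1.2 kg, 80 x 80 mm and 60 mm high, standing on the bench on rubber, that carries the yellow button at its centre and a yellow plate on its front and back. Origin at the centre of its underside, z up.
- green_top (a point): Centre of the top face of the green push-button cap (welding power): a flat, level disc 42 mm across and 16 mm thick, on a thin stem above its station. It stands 97 mm above the bench when fully out and goes down with the cap.
- green_button (a joint): How far the green cap is pushed straight down, m: 0 fully out, 0.014 against its hard stop; starts at 0 to 0.0015. It takes about 3.5 N to start it, rising by 0.22 N per mm (about 5 N half-way), and it stays where it is left. Pressed from 0.005 on (goal depth about half-way, 7 mm).
- green_station: Loose grey switch box, 0.6 to 1.2 kg, 80 x 80 mm and 60 mm high, standing on the bench on rubber, that carries the green button at its centre and a green plate on its front and back. Origin at the centre of its underside, z up.
- red_top (a point): Centre of the top face of the red push-button cap (stop button, to be left alone): a flat, level disc 42 mm across and 16 mm thick, on a thin stem above its station. It stands 97 mm above the bench when fully out and goes down with the cap.
- red_button (a joint): How far the red cap is pushed straight down, m: 0 fully out, 0.014 against its hard stop; starts at 0 to 0.0015. It takes about 3.5 N to start it, rising by 0.22 N per mm (about 5 N half-way), and it stays where it is left. It must stay out.
- red_station: Loose grey switch box, 0.6 to 1.2 kg, 80 x 80 mm and 60 mm high, standing on the bench on rubber, that carries the red button at its centre and a red plate on its front and back. Origin at the centre of its underside, z up.
- pipe_coupon: Bystander: short copper-coloured tube, 60 mm across and 60 mm high, standing upright, loose. Origin at the centre of its underside.
- chipping_hammer: Bystander: hammer 0.26 m long, head 0.1 m wide and 26 mm high, lying on the bench beyond the stations, loose. Origin under its middle; its length is along its x.
- magnet_square: Bystander: orange triangular welding magnet frame, about 100 x 90 mm, 18 mm high, lying flat, loose. Origin at the centre of its underside.

How it is judged:
By the outcome, as a careful person would: the job done as asked, in the order asked, and still so for the second after the job is handed in, with the robot touching nothing.
It also fails if it takes over 40 s, if anything falls off the work surface, if the arm or the gripper's body presses on something with over 40 N, if the wrist force passes 120 N, or if a joint passes its speed limit or range.

### The arm

A 6-joint arm with a two-finger parallel gripper is mounted at the origin on the work surface. World frame = base frame: x ahead of the robot, y to its left, z up, the work surface at z = 0. Lengths are in m, angles in rad, forces in N, time in s.
With the tool pointing down it reaches from about 0.35 to 0.85 m from the base axis. Payload 8.1 kg.
Tool frame: the origin (TCP) lies on the mounting face of the last link; the fingertips stand 186 mm ahead of it and the grasp point (between the pads) lies 167 mm ahead of it; z points along the fingers, y is the direction in which the jaws open and shut (so a half turn about z gives the same grasp; the last joint's range is limited). The gripper opens to 93 mm and grips with 3 to 60 N. Pads are 15 mm wide; open, the fingers measure 128 mm over their backs; the gripper's body (75 mm by 188 mm) begins 65 mm behind the grasp point.
Start: joints at [1.206, 0.13, 1.488, -0, 1.523, -0.085], TCP at [0.166, 0.577, 0.405] pointing down, gripper open.
Joint ranges: [-2.96, 2.96], [-0.89, 2.26], [0.02, 2.5], [-1.34, 4.48], [0, 2.73], [-2.66, 2.66]. Speed limits (rad/s): [2.39, 2.39, 2.79, 3.14, 3.14, 3.14].

### API

Orientations are given as a rotation vector (axis times angle).
In Python, from plant import robot, read_camera, spotter gives the robot as it stands.
- The arm moves only by the tool arm_command, never from a script. Its arguments are lists of equal length, an entry for each row: "xyz": the shift along the world's x, y, z in cm, a list of three; "turn": the turn, a rotation vector about the world's x, y, z in rad, a list of three. A call has 1 to 12 rows; each row shifts and turns the commanded pose from where the row before left it; what a row does not reach is not made up. A row lasts 1/8 s, in which the tool goes at most 62.5 mm and 10.7 degrees, less where a joint would pass 70% of its speed; a pose out of reach is approached as far as the arm can. A call is refused whole if a number of a shift passes 6.25 or a number of a turn 0.188, either way. A call with a gripper value outside its range is refused whole. "gripper" is the finger opening in cm, from 0 to 9.3, set as the call begins (left out, the last holds). The fingers move at their own pace and stop on an object; "force" is the grip in N (left out, the last holds). Time passes only in rows, so rows that do not move let the fingers close. It gives the time, the measured TCP pose, the force and the opening at its end, in the units of the state.
- robot.read_state(): the state, without advancing time (a new reading comes with each control period).
- read_camera(name): name is "side" or "top"; returns a dict with "frame" (400x640x3 uint8, red, green, blue), "z_map" (400x640 float32, m along the optical axis (not along the pixel's ray), 0 where there is no reading), "fx", "fy", "cx", "cy" (pixels), "eye" and "orientation" of the camera in the world. Camera axes: x right, y down, z forward; pixel columns grow to the right and rows downward; lengths in m; the calibration is good to about 2 mm. A picture is of the moment at which its call begins.
- robot.close_job(): hands the job in, once; it reports no verdict.
Trained networks look in a picture, given as the dict that the camera call returned (one of the last four; its "shot" number tells which), for a name from the list of things; names that differ only in an ending like _2 or _b are one class to them, and where a whole thing is asked for, a point or a joint stands for the part that bears it (a point fixed in the world has none). Each returns a list of dicts, best first, with "confidence" (0 to 1); they miss things now and then, are a little off and sometimes report something else, mostly with a low value. They report only what shows in the picture. A call takes as long as a camera call.
- spotter.masks_of(picture, query): "pixels" (400x640 bool, what is visible of it) and "centre" ([row, column] in pixels, amid what is visible of it).
The state is a dict: "t": time; "q": joint angles; "dq": joint speeds; "joint_torque": joint torques, N m; "tool_pos": TCP position; "orientation": TCP orientation; "force": force on the tool from outside, world axes, zero at the start; "wrist_torque": the same for the moment, N m; "opening": finger opening in m.
Only numpy, scipy, OpenCV 4.12 (cv2) and the standard library are available. Lean on these libraries where they do the work, as an engineer would, in place of code of your own. Each camera call takes 0.05 s, during which the arm holds its last target. There are 200 camera calls.

## Working session

There is one attempt and no reset: what is moved stays moved. The work goes in short steps, Python scripts to look and compute and a tool call to move; the robot and the scene stay as the last step left them, time stands still between calls to the robot, and variables do not carry over. Pictures are saved under pics/ and viewed, about 8 in all and at most 12, crops included, and the job is handed in when it is done.

Besides the shell and the picture viewer there is one more tool, called as name(argument=value, ...) on one line, values as JSON. arm_command: Moves the arm, as the interface text tells. Its arguments: {"type":"object","properties":{"xyz":{"type":"array","items":{"type":"array","items":{"type":"number"}}},"turn":{"type":"array","items":{"type":"array","items":{"type":"number"}}},"gripper":{"type":"number"},"force":{"type":"number"}},"required":["xyz","turn"]}

```bash
ls; mkdir -p pics
cat > h.py <<'E'
import numpy as np, cv2
from scipy.spatial.transform import Rotation as R
from plant import robot, read_camera, spotter
def rot(o):
    o=np.array(o,float)
    return o if o.shape==(3,3) else (R.from_rotvec(o).as_matrix() if o.size==3 else R.from_quat(o).as_matrix())
def cloud(p):
    z=p["z_map"]; v,u=np.mgrid[:400,:640]
    c=np.stack([(u-p["cx"])/p["fx"]*z,(v-p["cy"])/p["fy"]*z,z],-1)
    return c@rot(p["orientation"]).T+np.array(p["eye"])
E
python3 - <<'E'
from h import *
print(robot.read_state())
for n in("top","side"):
    p=read_camera(n); print(n,p["eye"],p["orientation"],p["fx"],p["cx"])
    cv2.imwrite(f"pics/{n}0.png",p["frame"][...,::-1]); W=cloud(p)
    for c in("blue","yellow","green","red"):
        for q in (c+"_button",c+"_station"):
            for m in spotter.masks_of(p,q)[:2]:
                k=m["pixels"]&(p["z_map"]>0); w=W[k]
                if len(w)<5: continue
                t=w[(w[:,2]>.088)&(w[:,2]<.106)]
                print(q,round(m["confidence"],2),m["centre"],len(w),len(t),
                  "" if len(t)<5 else (np.median(t,0).round(4),((t.min(0)+t.max(0))/2).round(4),(t.max(0)-t.min(0)).round(3)))
E
```

```text
pics
{'t': 0.0, 'q': array([ 1.20564588e+00,  1.31142904e-01,  1.48925402e+00,  4.64099255e-05,
        1.52301228e+00, -8.54094195e-02]), 'dq': array([ 2.10351708e-03, -5.04872422e-05, -1.26728411e-04, -3.64516758e-04,
        7.71259384e-04,  2.89256112e-04]), 'joint_torque': array([ 1.63565004e-03, -5.59823370e+01, -4.91773117e+01,  7.72315124e-02,
        3.50134692e-02, -4.94427854e-05]), 'tool_pos': array([0.16555845, 0.57647135, 0.40371193]), 'orientation': array([-4.37925286e-01, -3.11046378e+00,  2.76467072e-03]), 'force': array([-0.77620146, -0.3258266 ,  0.04558292]), 'wrist_torque': array([-0.06849428, -0.02368131,  0.02241486]), 'opening': 0.0932044706469555}
top [0.52798453 0.01136836 0.99117167] [-2.14586559  2.17274281 -0.11931115] 389.8041676151257 324.3090958799925
blue_button 0.6 [273.0, 301.3] 263 263 (array([0.4693, 0.0727, 0.0962]), array([0.4692, 0.0737, 0.0945]), array([0.04 , 0.039, 0.012]))
blue_station 0.92 [273.9, 301.3] 1234 265 (array([0.4694, 0.0727, 0.0962]), array([0.4692, 0.0737, 0.0945]), array([0.04 , 0.039, 0.012]))
yellow_button 0.72 [232.8, 378.
[... 2122 characters left out ...]
utton 0.56 [289.1, 356.7] 402 368 (array([ 0.5659, -0.2715,  0.0971]), array([ 0.5669, -0.2681,  0.0943]), array([0.041, 0.042, 0.013]))
green_station 0.9 [308.2, 353.6] 2414 373 (array([ 0.5655, -0.2715,  0.0971]), array([ 0.5669, -0.2691,  0.0943]), array([0.041, 0.04 , 0.013]))
green_station 0.61 [287.3, 353.0] 441 373 (array([ 0.5654, -0.2715,  0.0971]), array([ 0.5669, -0.2681,  0.0943]), array([0.041, 0.042, 0.013]))
red_button 0.61 [161.6, 251.8] 158 121 (array([0.506 , 0.2346, 0.0959]), array([0.5064, 0.2419, 0.0941]), array([0.037, 0.041, 0.011]))
red_station 0.59 [176.3, 251.4] 1020 125 (array([0.5061, 0.2346, 0.0959]), array([0.5071, 0.2419, 0.0941]), array([0.039, 0.041, 0.011]))
```

View pics/top0.png

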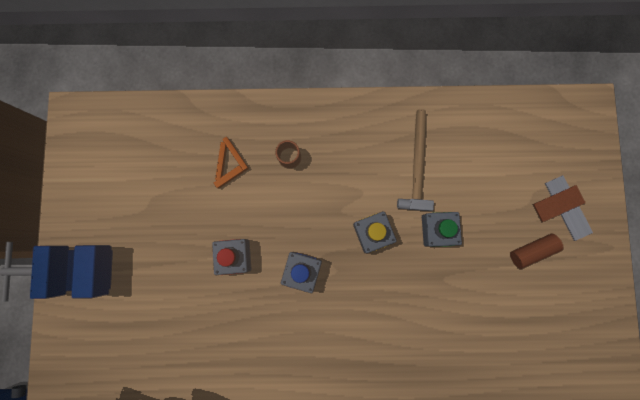

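View pics/side0.png

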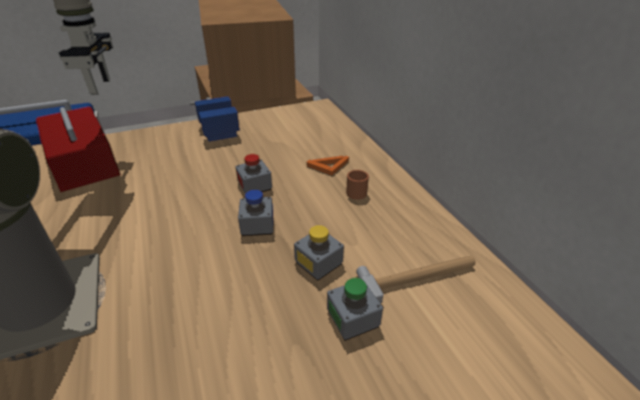

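Top view: caps are blue (273,301), yellow (232,377), green (229,449) and red (257,227), and the side view agrees. I'll close the fingers and move above blue, staying high.

arm_command(xyz=[[1.37,-2.29,0],[2.75,-4.57,0],[2.75,-4.57,0],[2.75,-4.57,0],[2.75,-4.57,0],[2.75,-4.57,0],[2.75,-4.57,0],[2.75,-4.57,0],[2.75,-4.57,0],[2.75,-4.57,0],[2.75,-4.57,0],[1.37,-2.29,0]], turn=[[0,0,0],[0,0,0],[0,0,0],[0,0,0],[0,0,0],[0,0,0],[0,0,0],[0,0,0],[0,0,0],[0,0,0],[0,0,0],[0,0,0]], gripper=0, force=10)

```text
t: 2.4
tool_pos: [0.469, 0.0715, 0.4049]
orientation: [0.442, 3.11, -0.0]
force: [-0.4, 0.1, -0.8]
opening: 0.0004
```

arm_command(xyz=[[0,0,0],[0,0,-1],[0,0,-2.5],[0,0,-2.5],[0,0,-1.5],[0,0,-0.5],[0,0,0],[0,0,0]], turn=[[0,0,0],[0,0,0],[0,0,0],[0,0,0],[0,0,0],[0,0,0],[0,0,0],[0,0,0]])

```text
t: 3.4
tool_pos: [0.4684, 0.074, 0.3258]
orientation: [0.438, 3.109, 0.001]
force: [-0.0, 0.2, -0.7]
opening: 0.0002
```

arm_command(xyz=[[0,0,-0.7],[0,0,-1.2],[0,0,-1.0],[0,0,-0.5],[0,0,-0.2],[0,0,0]], turn=[[0,0,0],[0,0,0],[0,0,0],[0,0,0],[0,0,0],[0,0,0]])

```text
t: 4.15
tool_pos: [0.4681, 0.0739, 0.2888]
orientation: [-0.438, -3.111, 0.0]
force: [-0.4, 0.4, 0.3]
opening: 0.0003
```

Run:
```python
from h import *
p=read_camera("side"); cv2.imwrite("pics/s1.png",cv2.resize(p["frame"][120:300,170:410,::-1],None,fx=3,fy=3))
s=robot.read_state();print(s["tool_pos"],s["force"],s["t"])
```

```text
[0.46819243 0.07388955 0.28893918] [-0.04406747 -0.20685074 -0.18237799] 4.2
```

View pics/s1.png

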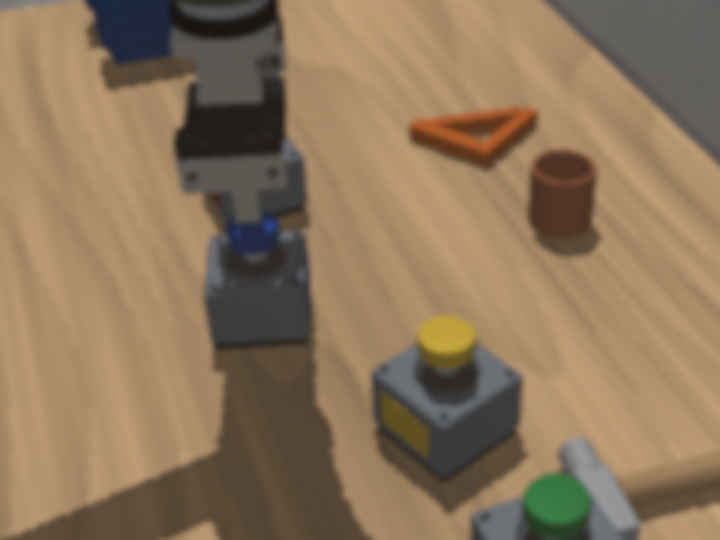

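Fingertip is centred over the blue cap (crop ~(252,225)), just above it. I'll lower it in fine steps.

arm_command(xyz=[[0,0,-0.1],[0,0,-0.1],[0,0,-0.1],[0,0,-0.1],[0,0,-0.1],[0,0,-0.1],[0,0,-0.1],[0,0,-0.1],[0,0,0]], turn=[[0,0,0],[0,0,0],[0,0,0],[0,0,0],[0,0,0],[0,0,0],[0,0,0],[0,0,0],[0,0,0]])

```text
t: 5.32
tool_pos: [0.4681, 0.0739, 0.2807]
orientation: [-0.438, -3.111, 0.0]
force: [-1.1, 0.9, 2.8]
opening: 0.0004
```

arm_command(xyz=[[0,0,-0.1],[0,0,-0.1],[0,0,-0.1],[0,0,-0.1],[0,0,-0.07],[0,0,0]], turn=[[0,0,0],[0,0,0],[0,0,0],[0,0,0],[0,0,0],[0,0,0]])

```text
t: 6.08
tool_pos: [0.4681, 0.0739, 0.276]
orientation: [0.438, 3.111, -0.0]
force: [-1.0, 0.4, 3.5]
opening: 0.0002
```

arm_command(xyz=[[0,0,0.1],[0,0,0.4],[0,0,1.0],[0,0,2.0],[0,0,3.0],[0,0,2.0],[0,0,0.5],[0,0,0]], turn=[[0,0,0],[0,0,0],[0,0,0],[0,0,0],[0,0,0],[0,0,0],[0,0,0],[0,0,0]])

```text
t: 7.08
tool_pos: [0.4681, 0.0739, 0.3661]
orientation: [0.438, 3.11, 0.0]
force: [0.5, 0.1, -1.1]
opening: -0.0001
```

```bash
cat > chk.py <<'E'
from h import *
for n in("side","top"):
    p=read_camera(n); W=cloud(p)
    for c,x,y in(("blue",.4685,.0737),("yellow",.5615,-.105),("green",.5668,-.268),("red",.507,.2418)):
        w=W[(np.hypot(W[...,0]-x,W[...,1]-y)<.028)&(W[...,2]>.075)&(W[...,2]<.12)]
        if len(w)<20: print(n,c,len(w)); continue
        z=np.percentile(w[:,2],75); t=w[abs(w[:,2]-z)<.004]
        print(n,c,len(t),np.median(t[:,2]).round(4),((t.min(0)+t.max(0))/2).round(4),(t.max(0)-t.min(0)).round(3))
s=robot.read_state();print(s["tool_pos"],s["force"],s["t"])
E
python3 chk.py
```

```text
side blue 155 0.0895 [0.4687 0.0733 0.0897] [0.04  0.045 0.006]
side yellow 216 0.0968 [ 0.562  -0.1043  0.0972] [0.039 0.043 0.008]
side green 327 0.0973 [ 0.5672 -0.2681  0.0969] [0.04  0.04  0.006]
side red 37 0.0965 [0.518  0.2402 0.0961] [0.018 0.036 0.005]
top blue 0
top yellow 243 0.0966 [ 0.5612 -0.1045  0.0972] [0.039 0.041 0.007]
top green 251 0.097 [ 0.5671 -0.2678  0.0975] [0.041 0.04  0.008]
top red 188 0.0954 [0.5106 0.2424 0.0964] [0.034 0.039 0.008]
[0.46777622 0.07386576 0.36504757] [-1.06736659 -0.59940493 -0.18411289] 7.175
```

Blue now sits at about 89.5 mm, roughly 7 mm in. Next is yellow.

arm_command(xyz=[[0.85,-1.62,0],[1.7,-3.25,0],[1.7,-3.25,0],[1.7,-3.25,0],[1.7,-3.25,0],[1.2,-2.3,0],[0.5,-0.93,0],[0,0,-1],[0,0,-2],[0,0,-2.5],[0,0,-1.5],[0,0,-0.5]], turn=[[0,0,0],[0,0,0],[0,0,0],[0,0,0],[0,0,0],[0,0,0],[0,0,0],[0,0,0],[0,0,0],[0,0,0],[0,0,0],[0,0,0]])

```text
t: 8.68
tool_pos: [0.5609, -0.1039, 0.2891]
orientation: [-0.436, -3.108, -0.001]
force: [0.0, 0.1, -0.2]
opening: 0.0003
```

arm_command(xyz=[[0,0,0],[0,0,0]], turn=[[0,0,0],[0,0,0]])

```text
t: 8.93
tool_pos: [0.562, -0.1047, 0.2921]
orientation: [0.438, 3.109, -0.0]
force: [0.3, 0.7, 0.6]
opening: 0.0004
```

arm_command(xyz=[[0,0,-0.1],[0,0,-0.1],[0,0,-0.1],[0,0,-0.1],[0,0,-0.1],[0,0,-0.1],[0,0,-0.1],[0,0,-0.1],[0,0,-0.1],[0,0,-0.1],[0,0,0]], turn=[[0,0,0],[0,0,0],[0,0,0],[0,0,0],[0,0,0],[0,0,0],[0,0,0],[0,0,0],[0,0,0],[0,0,0],[0,0,0]])

```text
t: 10.3
tool_pos: [0.5616, -0.1046, 0.2812]
orientation: [0.438, 3.111, -0.0]
force: [-2.5, 0.4, 2.6]
opening: 0.0003
```

arm_command(xyz=[[0,0,-0.1],[0,0,-0.1],[0,0,-0.1],[0,0,-0.1],[0,0,-0.1],[0,0,0]], turn=[[0,0,0],[0,0,0],[0,0,0],[0,0,0],[0,0,0],[0,0,0]])

```text
t: 11.05
tool_pos: [0.5616, -0.1046, 0.2759]
orientation: [0.438, 3.111, -0.0]
force: [-1.8, 0.1, 3.0]
opening: 0.0002
```

arm_command(xyz=[[0,0,0.1],[0,0,0.4],[0,0,1.0],[0,0,2.0],[0,0,3.0],[0,0,2.0],[0,0,0.5],[0,0,0]], turn=[[0,0,0],[0,0,0],[0,0,0],[0,0,0],[0,0,0],[0,0,0],[0,0,0],[0,0,0]])

```text
t: 12.05
tool_pos: [0.5616, -0.1046, 0.366]
orientation: [0.438, 3.111, -0.0]
force: [0.8, -0.2, 0.2]
opening: 0.0003
```

```bash
python3 chk.py
```

```text
side blue 153 0.0898 [0.4691 0.0727 0.0894] [0.04  0.041 0.006]
side yellow 214 0.0898 [ 0.5617 -0.1043  0.0894] [0.041 0.042 0.006]
side green 331 0.0974 [ 0.5671 -0.2685  0.0968] [0.04  0.042 0.006]
side red 105 0.0962 [0.5079 0.2414 0.0961] [0.04  0.04  0.007]
top blue 246 0.0893 [0.4689 0.0742 0.0902] [0.041 0.039 0.008]
top yellow 0
top green 0
top red 250 0.0959 [0.5073 0.2425 0.0963] [0.041 0.039 0.007]
[ 0.56123504 -0.10452642  0.36476244] [ 0.53216121  0.01688295 -0.56412663] 12.15
```

Yellow is about 7 mm in and unmoved. Next is green.

arm_command(xyz=[[0.05,-1.5,0],[0.1,-3.0,0],[0.1,-3.0,0],[0.1,-3.0,0],[0.1,-3.0,0],[0.05,-2.0,0],[0.05,-0.85,0],[0,0,-1],[0,0,-2],[0,0,-2.5],[0,0,-1.5],[0,0,-0.5]], turn=[[0,0,0],[0,0,0],[0,0,0],[0,0,0],[0,0,0],[0,0,0],[0,0,0],[0,0,0],[0,0,0],[0,0,0],[0,0,0],[0,0,0]])

```text
t: 13.65
tool_pos: [0.5666, -0.2673, 0.289]
orientation: [-0.437, -3.108, -0.002]
force: [0.0, 0.8, -0.2]
opening: 0.0005
```

arm_command(xyz=[[0,0,0],[0,0,0],[0,0,0]], turn=[[0,0,0],[0,0,0],[0,0,0]])

```text
t: 14.02
tool_pos: [0.5674, -0.2683, 0.2921]
orientation: [0.438, 3.109, -0.001]
force: [-0.4, 0.1, 0.2]
opening: 0.0001
```

arm_command(xyz=[[0,0,-0.1],[0,0,-0.1],[0,0,-0.1],[0,0,-0.1],[0,0,-0.1],[0,0,-0.1],[0,0,-0.1],[0,0,-0.1],[0,0,-0.1],[0,0,-0.1],[0,0,0]], turn=[[0,0,0],[0,0,0],[0,0,0],[0,0,0],[0,0,0],[0,0,0],[0,0,0],[0,0,0],[0,0,0],[0,0,0],[0,0,0]])

```text
t: 15.4
tool_pos: [0.5671, -0.2681, 0.2811]
orientation: [0.438, 3.111, -0.0]
force: [-1.2, 0.4, 2.7]
opening: 0.0005
```

arm_command(xyz=[[0,0,-0.1],[0,0,-0.1],[0,0,-0.1],[0,0,-0.1],[0,0,-0.1],[0,0,0]], turn=[[0,0,0],[0,0,0],[0,0,0],[0,0,0],[0,0,0],[0,0,0]])

```text
t: 16.15
tool_pos: [0.5671, -0.2681, 0.2759]
orientation: [0.438, 3.111, -0.0]
force: [-1.1, 0.7, 3.6]
opening: 0.0004
```

arm_command(xyz=[[0,0,0.1],[0,0,0.4],[0,0,1.0],[0,0,2.0],[0,0,3.0],[0,0,3.0],[0,0,2.0],[0,0,0.5],[0,0,0],[0,0,0]], turn=[[0,0,0],[0,0,0],[0,0,0],[0,0,0],[0,0,0],[0,0,0],[0,0,0],[0,0,0],[0,0,0],[0,0,0]])

```text
t: 17.4
tool_pos: [0.5668, -0.2679, 0.3944]
orientation: [-0.438, -3.109, -0.001]
force: [0.4, -0.2, -0.2]
opening: 0.0003
```

```bash
python3 chk.py; python3 -c "
from h import *
cv2.imwrite('pics/s2.png',read_camera('side')['frame'][...,::-1])"
```

```text
side blue 152 0.0897 [0.4689 0.0739 0.0893] [0.04  0.041 0.006]
side yellow 212 0.0899 [ 0.5615 -0.1045  0.0898] [0.041 0.042 0.007]
side green 329 0.0899 [ 0.5673 -0.2687  0.0896] [0.04  0.041 0.006]
side red 107 0.0963 [0.5076 0.2405 0.096 ] [0.04  0.043 0.006]
top blue 244 0.0893 [0.469  0.0742 0.0902] [0.041 0.039 0.007]
top yellow 242 0.0896 [ 0.5614 -0.1042  0.0904] [0.039 0.04  0.007]
top green 75 0.0896 [ 0.5592 -0.2684  0.09  ] [0.025 0.04  0.006]
top red 252 0.0957 [0.5073 0.2422 0.0966] [0.041 0.039 0.008]
[ 0.56684999 -0.26799775  0.39454479] [-0.03747357 -0.35052775  0.10097049] 17.5
```

View pics/s2.png

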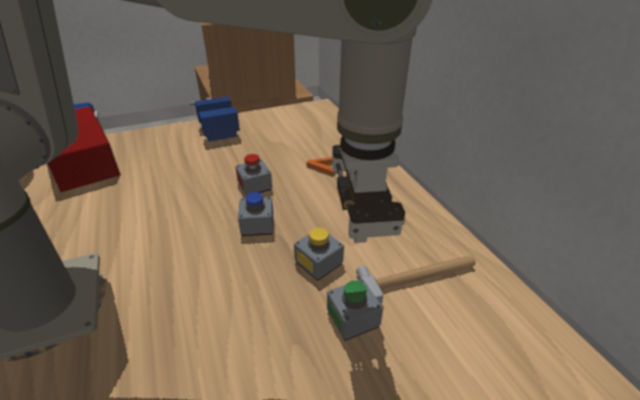

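The three caps (blue (254,200), yellow (319,236), green (355,291)) are down. Red is still out, the boxes and the hammer look unmoved, and the arm is about 11 cm clear. I'm handing in.

```bash
python3 -c "
from plant import robot
print(robot.close_job())"
```

```text
the job is handed in; nothing more can be done
None
```

I pressed blue, then yellow, then green with the closed fingertips, and handed the job in at about 17.6 s.

- **Button depth:** the last check put all three caps at 89–90 mm above the bench. That is about 7 mm in, as asked.
- **Red stop button:** it stayed at its starting height of about 96 mm.
- **Switch boxes:** the cap positions matched the start to within about 1 mm, so the boxes show no sign of having moved. In the top view after the green press, the arm partly hid the green cap, so that reading comes mainly from the side camera.
- **Bench items:** I did not measure the pipe piece, hammer and magnet again. The arm never went near them. In the last picture the hammer looks undisturbed, the magnet is partly hidden and the pipe piece is out of view behind the gripper.
- **Forces:** the wrist read about 3–3.6 N at the end of each press. That is less than the roughly 5 N expected half-way, but the camera depths confirm the presses.
- **Finish:** the fingertips ended about 11 cm above the green button, touching nothing.

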